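Fill the stepped stop with the spacer and hold the tile square

ROBOT

A 7-joint arm with a two-finger parallel gripper is mounted at the origin on the work surface; the furniture and walls round the work are solid. World frame = base frame: x ahead of the robot, y to its left, z up, the work surface at z = 0. Lengths are in m, angles in degrees, forces in N, time in s.
With the tool pointing down it reaches from about 0.425 to 0.875 m from the base axis. Payload 8.4 kg.
Tool frame: the origin (TCP) lies on the centre line of the jaws, within the pads' length; the fingertips stand 22 mm ahead of it and the grasp point (between the pads) lies 3 mm ahead of it; z points along the fingers, y is the line along which they close (so a half turn about z gives the same grasp; the last joint's range is limited). The gripper opens to 85 mm and grips with 20 to 120 N. Pads are 22 mm wide; open, the fingers measure 114 mm over their backs; the gripper's body (76 mm by 85 mm) begins 54 mm behind the grasp point. The pads swing forward as they close: fully open they stand 13 mm farther back than shut.
Start: joints at [-77.876, 19.091, 2.286, 83.961, -0.768, 76.965, -3.352], TCP at [0.199, 0.619, 0.219] pointing down, gripper open.
Joint ranges: [-147.57, 147.57], [-21.85, 119.76], [-74.77, 79.35], [14.55, 137.4], [-85.83, 265.84], [4.83, 119.75], [-152.11, 152.11]. Speed limits (degrees/s): [127.2, 127.2, 159.86, 159.86, 180, 180, 180].

INTERFACE

Orientations are given as [roll, pitch, yaw] about the fixed x, y, z axes, in that order (R = Rz(yaw) Ry(pitch) Rx(roll)).
In Python, from cell import * gives the robot as it stands.
- The arm moves only by the tool drive_tool, never from a script. Its argument "targets" is a list of rows, each an object with "linear": the shift along the tool's x, y, z in units of 50 mm (1.0 is 50 mm), a list of three; "rotation": the turn, a rotation vector about the tool's x, y, z in units of 5 degrees (1.0 is 5 degrees), a list of three. A call has 1 to 12 rows; each row shifts and turns the commanded pose from where the row before left it, along the tool's axes as they then stand; what a row does not reach is not made up. A row lasts 1/10 s, in which the tool goes at most 50 mm and 8.59 degrees, less where a joint would pass 70% of its speed; a pose out of reach is approached as far as the arm can. A call is refused whole if a number of a shift passes 1 or a number of a turn 1, either way. A call with a gripper value outside its range is refused whole. "claw" is the closure, from -1 (fully open) to 1 (shut), set as the call begins (left out, the last holds). The fingers move at their own pace and stop on an object; "grip_force" is the grip in N (left out, the last holds). Time passes only in rows, so rows that do not move let the fingers close. It gives the time, the measured TCP pose, the force, the opening and the grip force at its end, in the units of the state.
- read_state(): the state, without advancing time (a new reading comes with each control period).
- snapshot(name): name is "side" or "top"; returns a dict with "img" (384x512x3 uint8, red, green, blue), "z_map" (384x512 float32, m along the optical axis (not along the pixel's ray), 0 where there is no reading), "K" (3x3 intrinsics, pixels), "dist" ([k1, k2, p1, p2, k3] as OpenCV has them; the pictures are not rectified), "R" (3x3) and "t" (3): a world point X has camera coordinates R X + t. Camera axes: x right, y down, z forward; pixel columns grow to the right and rows downward; lengths in m; the calibration is good to about 2 mm. A picture is of the moment at which its call begins.
- job_done(): hands the job in; it is judged then, once.
The state is a dict: "time_s": time; "joint_pos": joint angles; "qvel": joint speeds; "joint_efforts": joint torques, N m; "position": TCP position; "tcp_rot": TCP orientation; "contact_force": force on the tool from outside, world axes, zero at the start; "moment": the same for the moment, N m; "grip_width": finger opening in m; "finger_force": force on a finger pad.
Only numpy, scipy, OpenCV 4.12 (cv2) and the standard library are available. Lean on these libraries where they do the work, as an engineer would, in place of code of your own. Each camera call takes 0.05 s, during which the arm holds its last target. There are 200 camera calls.

TASK

In the bonding jig a white tile lies loose in front of a stepped stop: one half of the stop leaves a gap too narrow for the steel spacer, the other half a gap wide enough. Take the spacer by its tab, slide it down into the wide gap only, never forcing it into the narrow one, stand it upright on the base plate about midway along that half and let go of it. Then push the middle of the tile's near edge towards the stop until the tile is flush against both the bare half and the spacer, and finish still holding it pressed there with a few newtons; leave the jar, the bottle and the rubber stopper alone.

Things in the scene. Friction and masses are not known exactly. Their poses are not given: they have to be found in the camera images.
- jig: Fixed dark steel base plate of the jig, 160 (x) x 150 (y) x 8 mm thick, lying on the bench. Origin: centre of its underside; its top is 8 mm above it. Its +x points from the near edge to the stop at the far edge; z is up. It is turned up to about 0.25 rad from the world axes.
- stop_thick: The thicker aluminium stop block, 30 (x) x 68 (y) x 26 mm high, fixed on the base plate; it forms one half (left or right, it varies) of the stepped stop. Origin: foot of its rear (far) face, mid length, on the base plate's top, at x = +78 mm, y = +36 or -36 mm in the jig's frame; axes parallel to the jig's. The gap in front of it is 3 to 11 mm: too narrow for the spacer.
- stop_thin: The thinner aluminium stop block, 16 (x) x 68 (y) x 26 mm high, the other half of the stop, its rear face in line with the thicker block's, so its front face stands 14 mm farther back. Origin and axes as for the thicker block. The gap in front of it is 17 to 25 mm: the spacer goes here.
- stop_thick_face (a point): Middle of the foot of the thicker block's front face, on the base plate's top; axes parallel to the jig's, -x points out of the face towards the tile.
- stop_thin_face (a point): Middle of the foot of the thinner block's front face, on the base plate's top; axes parallel to the jig's, -x points out of the face towards the tile.
- tile: Loose white ceramic tile lying flat on the base plate, 70 (x, towards the stop) x 120 (y) x 16 mm thick, 0.3 kg. Origin: centre of its underside. Its far edge (+35 mm in x) faces the stop, its near edge (-35 mm in x) faces the robot; it is a little askew at the start and slides freely.
- spacer: Loose steel spacer on the bench, at the right: a block 14 (x, thickness) x 44 (y) x 26 mm high with a tab on top, 10 (x) x 24 (y) mm, from 24 to 60 mm above the foot, to grip. 0.12 kg. Origin: centre of its foot; z up. Thickness equals the step of the stop. Farther right, near x = 0.39, y = -0.55 m, is a tall fixed pipette stand 0.2 m across: keep the arm clear of it.
- sample_jar: Bystander: jar with a lid, 56 mm across, 72 mm high, on the bench. Origin: centre of its underside.
- yellow_cap_bottle: Bystander: small capped reagent bottle, 44 mm across, 107 mm high, on the bench. Origin: centre of its underside.
- rubber_stopper: Bystander: conical rubber stopper, 39 mm across, 30 mm high, on the bench. Origin: centre of its underside.
Mind the look-alikes: they are no part of the job. Leave any blue look-alike of the spacer alone.

How it is judged:
By the outcome, as a careful person would: the job done as asked, in the order asked, and still so for the second after the job is handed in, while the arm keeps its last pose, push and grip.
It also fails if it takes over 64 s, if anything falls off the work surface, if the arm or the gripper's body presses on something with over 40 N, if the wrist force passes 120 N, or if a joint passes its speed limit or range.

## Working session

There is one attempt and no reset: what is moved stays moved. The work goes in short steps, Python scripts to look and compute and a tool call to move; the robot and the scene stay as the last step left them, time stands still between calls to the robot, and variables do not carry over. Pictures are saved under pics/ and viewed, at most 10 in all, crops included, and the job is handed in when it is done.

Besides the shell and the picture viewer there is one more tool, called after "Emit:" by a JSON object that holds its "op" and its "data". drive_tool: Moves the arm, as the interface text tells. Its arguments: {"type":"object","properties":{"targets":{"type":"array"},"claw":{"type":"number"},"grip_force":{"type":"number"}},"required":["targets"]}

```bash
mkdir -p pics; ls
python3 - <<'E'
from cell import *
import cv2,numpy as np
print(read_state())
for n in("top","side"):
    s=snapshot(n); cv2.imwrite(f"pics/{n}0.png",cv2.resize(s["img"][:,:,::-1],(768,576))); np.savez(f"{n}0.npz",**s)
    print(n,s["K"],s["dist"],s["R"],s["t"],(s["z_map"]>0).mean())
E
```

```text
pics
{'time_s': 0.0, 'joint_pos': array([-77.87738198,  19.13394276,   2.28461079,  84.01117616,
        -0.76726966,  76.96759939,  -3.35006953]), 'qvel': array([ 0.04604294, -0.07353902, -0.13592986,  0.02587103, -0.0402303 ,
       -0.03651848,  0.03548508]), 'joint_efforts': array([-5.44255840e-06, -6.58562779e+01,  1.36512525e+00, -4.05549324e+01,
        1.67759164e-02,  1.30955328e-02,  6.53673979e-06]), 'position': array([0.19865299, 0.61838355, 0.21829567]), 'tcp_rot': array([-1.79902779e+02,  7.15042483e-03,  1.62194495e+02]), 'contact_force': array([-0.72354879,  0.2644743 , -0.76331644]), 'moment': array([-0.03962352, -0.06104823,  0.01008825]), 'finger_force': 0.0, 'grip_width': 0.08525224360533003}
top [[362.32743652   0.         253.41465083]
 [  0.         362.32743652 191.78991917]
 [  0.           0.           1.        ]] [-0.1103518  0.         0.         0.         0.       ] [[-0.05143673 -0.99867467  0.00177879]
 [-0.97331017  0.04973128 -0.22404041]
 [ 0.22365502 -0.01325522 -0.97457823]] [-0.04238735  0.58445169  0.75589469] 0.9960835774739584
side [[464.65855111   0.         250.37346012]
 [  0.         464.65855111 182.44045215]
 [  0.           0.           1.        ]] [-0.02000195  0.          0.          0.          0.        ] [[ 0.48150236  0.87621922  0.01988355]
 [ 0.57346531 -0.29781379 -0.76318051]
 [-0.66279183  0.37887574 -0.64587937]] [-0.23041136 -0.33224523  1.56206134] 0.9885406494140625
```

View pics/top0.png

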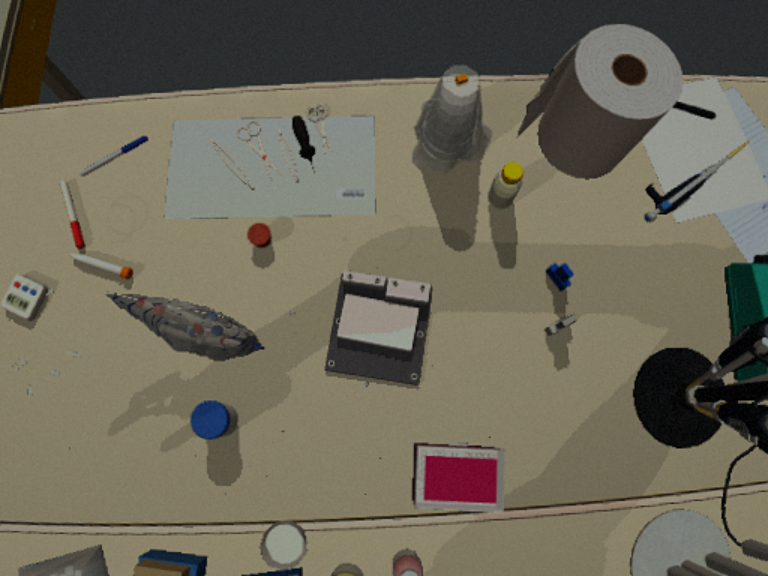

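View pics/side0.png

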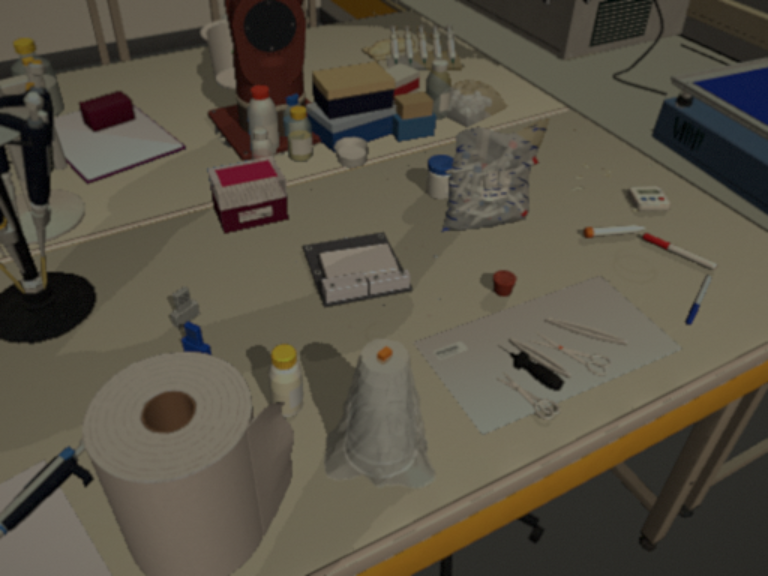

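Top: the jig is at about (380,330) of the 1.5x picture, the steel spacer at (560,324) with its blue look-alike at (560,275), and the stopper, bottle and jar at (260,235), (508,180) and (210,420). The arm is out of view.

```bash
cat > h.py <<'E'
import cv2,numpy as np
def load(f): return dict(np.load(f))
def ray(s,uv):
    uv=np.asarray(uv,float).reshape(-1,1,2)
    n=cv2.undistortPoints(uv,s["K"],s["dist"]).reshape(-1,2)
    d=np.c_[n,np.ones(len(n))]@s["R"]; return -s["R"].T@s["t"],d
def onz(s,uv,z):
    c,d=ray(s,uv); return c+d*((z-c[2])/d[:,2])[:,None]
def proj(s,X):
    r,_=cv2.Rodrigues(s["R"]); return cv2.projectPoints(np.asarray(X,float).reshape(-1,1,3),r,s["t"],s["K"],s["dist"])[0].reshape(-1,2)
def crop(s,c0,r0,w,h,k,f):
    cv2.imwrite(f,cv2.convertScaleAbs(cv2.resize(s["img"][r0:r0+h,c0:c0+w,::-1],None,fx=k,fy=k,interpolation=cv2.INTER_CUBIC),alpha=1.4))
E
python3 - <<'E'
from h import *
t=load("top0.npz");s=load("side0.npz")
a=t["img"]
def C(s,c0,r0,w,h): return cv2.resize(s["img"][r0:r0+h,c0:c0+w,::-1],(400,300),interpolation=cv2.INTER_CUBIC)
# top jig 80x60*... crops
m=np.vstack([np.hstack([C(t,208,170,100,75+15),C(t,350,165,60,45+15)]),np.hstack([C(s,195,150,88,66),C(s,100,180,60,60)])])
m=np.vstack([np.hstack([C(t,208,174,112,84),C(t,352,170,64,48)]),np.hstack([C(s,195,150,88,66),C(s,100,185,64,48)])])
cv2.imwrite("pics/m0.png",cv2.convertScaleAbs(m,alpha=1.4))
E
```

```text
(no output)
```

View pics/m0.png

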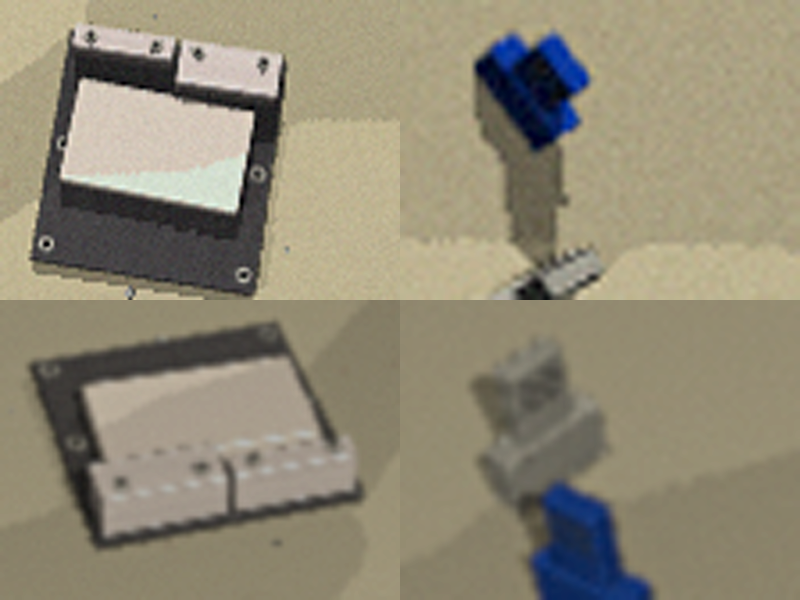

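The thin block is on the left (+y), so the wide gap is at the left. The thick block is on the right, and the tile corners in the crop are (80,80), (253,113), (240,213) and (60,182). The top crop cut off the spacer, so I need another one for it.

```bash
cat >> h.py <<'E'
def edge(s,p,q,n=40,w=3.0):
    """subpixel edge near segment pq (px): returns the two line endpoints, rms"""
    g=cv2.GaussianBlur(s["img"].astype(np.float32).sum(2),(0,0),.7); p=np.array(p,float);q=np.array(q,float)
    t=(q-p)/np.linalg.norm(q-p);nn=np.array([-t[1],t[0]]);o=np.arange(-w,w+.01,.1);P=[]
    for a in np.linspace(.1,.9,n):
        c=p+a*(q-p);L=(c+o[:,None]*nn).astype(np.float32)
        v=cv2.remap(g,L[:,:1],L[:,1:],cv2.INTER_CUBIC)[:,0]
        d=np.abs(np.gradient(v));d=np.convolve(d,np.ones(5)/5,"same");d[:3]=d[-3:]=0
        P.append(c+nn*o[np.argmax(d)])
    P=np.float32(P);vx,vy,x,y=cv2.fitLine(P,cv2.DIST_HUBER,0,.01,.01).ravel()
    v=np.array([vx,vy]);c=np.array([x,y]);r=np.sqrt(np.median(((P-c)@[-vy,vx])**2))
    return [c+v*((p-c)@v),c+v*((q-c)@v)],r
def lines(s,segs,z):
    out=[]
    for p,q in segs:
        e,r=edge(s,p,q);X=onz(s,e,z)[:,:2];out.append((X,r))
    return out
def isect(A,B):
    a=A[1]-A[0];b=B[1]-B[0];k=np.linalg.solve(np.c_[a,-b],B[0]-A[0]);return A[0]+k[0]*a
E
python3 - <<'E'
from h import *
t=load("top0.npz");s=load("side0.npz")
f=lambda x,y,c0=208,r0=174,k=400/112:(c0+(x+.5)/k-.5,r0+(y+.5)/k-.5)
np.set_printoptions(precision=4,suppress=True)
def rep(nm,segs,z,S=t):
    L=lines(S,segs,z)
    for X,r in L:
        d=X[1]-X[0];print(nm,X.ravel(),"ang",np.degrees(np.arctan2(d[1],d[0])),"rms",r)
    return [X for X,_ in L]
T=[f(80,80),f(253,113),f(240,213),f(60,182)]
L=rep("tile",[(T[0],T[1]),(T[1],T[2]),(T[3],T[2]),(T[0],T[3])],.024)
print([isect(L[i],L[(i+1)%4]) for i in range(4)])
rep("tile near bottom?",[(f(60,190),f(240,220))],.008)
rep("plate L,near,R",[(f(70,60),f(32,262)),(f(32,262),f(257,295)),(f(275,120),f(257,295))],.008)
rep("thin top front",[(f(73,50),f(175,63))],.034)
rep("thick top front",[(f(177,82),f(280,97))],.034)
rep("rear tops",[(f(75,25),f(175,38)),(f(180,39),f(285,57))],.034)
rep("thick right side",[(f(285,57),f(280,97))],.034)
rep("thin left side",[(f(75,27),f(72,50))],.034)
def C(s,c0,r0,w,h): return cv2.resize(s["img"][r0:r0+h,c0:c0+w,::-1],(w*12,h*12),interpolation=cv2.INTER_CUBIC)
cv2.imwrite("pics/m1.png",cv2.convertScaleAbs(np.hstack([C(t,358,200,32,32),C(s,108,186,32,32)]),alpha=1.4))
E
```

```text
tile [ 0.5859 -0.0172  0.5554 -0.1305] ang -105.09907313235531 rms 0.14276062
tile [ 0.5551 -0.1316  0.4902 -0.115 ] ang 165.62955164590792 rms 0.07418301
tile [ 0.5177 -0.0014  0.4889 -0.1175] ang -103.91579843453289 rms 0.21029173
tile [ 0.5837 -0.0165  0.5163  0.0004] ang 165.90450525967483 rms 0.07019163
[array([ 0.5551, -0.1316]), array([ 0.4895, -0.1148]), array([ 0.518, -0.   ]), array([ 0.586 , -0.0171])]
tile near bottom? [ 0.5195 -0.0012  0.4902 -0.1193] ang -103.91632678194648 rms 0.18429422
plate L,near,R [ 0.6018 -0.0085  0.4665  0.0233] ang 166.7747264770644 rms 0.74909055
plate L,near,R [ 0.4658  0.0206  0.4342 -0.1259] ang -102.17986696216182 rms 0.39565912
plate L,near,R [ 0.5522 -0.1497  0.4369 -0.1252] ang 168.0097493890439 rms 0.14013855
thin top front [ 0.6052 -0.0139  0.5914 -0.0807] ang -101.69632248723686 rms 0.19043621
thick top front [ 0.5769 -0.081   0.5629 -0.1481] ang -101.8493767087171 rms 0.23842068
rear tops [ 0.6193 -0.0153  0.6069 -0.0813] ang -100.62624277259319 rms 0.4042321
rear tops [ 0.6051 -0.0844  0.5906 -0.1535] ang -101.9028654210098 rms 0.54313004
thick right side [ 0.5906 -0.1512  0.5639 -0.1454] ang 167.656941286367 rms 0.071690395
thin left side [ 0.6164 -0.0171  0.6045 -0.0093] ang 146.75013917570033 rms 0.33593556
```

View pics/m1.png

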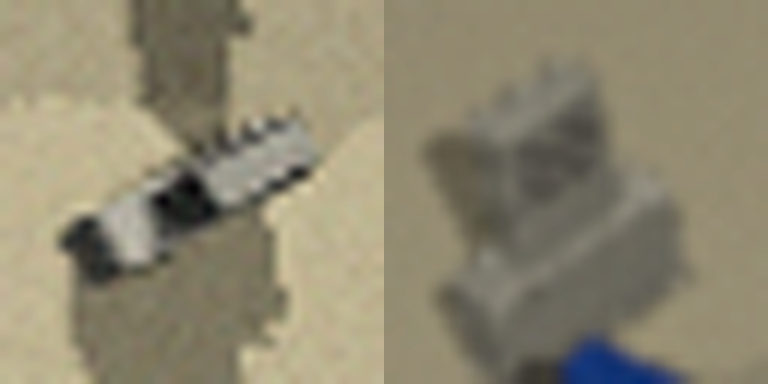

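Spacer: its long axis runs from lower left to upper right in the crop. The bright patch at (265,160) is the tab top, the dark one at (185,200) the tab's end face, the bright one at (125,220) the block top, and (85,245) the block's end face. I'll localise it from the depth points and check against the ray casts.

Run:
```python
from h import *
np.set_printoptions(precision=4,suppress=True)
for n,(c0,r0) in (("top",(358,200)),("side",(108,186))):
    s=load(n+"0.npz");print(n,"cam",-s["R"].T@s["t"])
    uv=np.stack(np.meshgrid(np.arange(c0,c0+32),np.arange(r0,r0+32)),-1).reshape(-1,2)
    z=s["z_map"][uv[:,1],uv[:,0]];c,d=ray(s,uv);X=c+d*z[:,None]
    col=s["img"][uv[:,1],uv[:,0]].astype(int);ok=(z>0)&(col[:,2]-col[:,0]<20)
    for lo,hi in((.045,.075),(.019,.033),(.012,.075)):
        Q=X[ok&(X[:,2]>lo)&(X[:,2]<hi)]
        if len(Q)>5:
            r=cv2.minAreaRect(np.float32(Q[:,:2]*1000));print(lo,hi,len(Q),Q.mean(0),Q[:,2].max(),r)
f=lambda x,y:(358+(x+.5)/12-.5,200+(y+.5)/12-.5)
t=load("top0.npz")
for nm,p,q,z in (("tab upper edge",f(205,150),f(290,118),.06),("tab lower edge",f(220,212),f(312,165),.06),("tab right",f(295,115),f(315,155),.06),("tab left",f(195,160),f(218,205),.06),("block lower",f(105,285),f(170,255),.026),("blk left",f(100,210),f(120,265),.026)):
    e,r=edge(t,p,q,w=2);X=onz(t,e,z)[:,:2];d=X[1]-X[0];print(nm,X.ravel(),np.degrees(np.arctan2(d[1],d[0])),r)
```

```text
top cam [ 0.3976 -0.0614  0.8677]
0.045 0.075 56 [ 0.517  -0.3551  0.0581] 0.06197597452228276 ((517.4122314453125, -357.0269775390625), (10.189132690429688, 24.678457260131836), 22.269641876220703)
0.019 0.033 50 [ 0.5149 -0.35    0.0252] 0.03298725390656965 ((517.8206787109375, -356.802734375), (13.757022857666016, 42.56612014770508), 22.485313415527344)
0.012 0.075 120 [ 0.5155 -0.3516  0.0411] 0.06197597452228276 ((517.7538452148438, -356.79022216796875), (14.254653930664062, 42.17898941040039), 24.618488311767578)
side cam [ 1.3368 -0.4889  0.7599]
0.045 0.075 90 [ 0.5239 -0.3593  0.0557] 0.06341648702492442 ((555.3240356445312, -354.6712951660156), (92.56011199951172, 24.62622833251953), 6.175806045532227)
0.019 0.033 106 [ 0.5226 -0.3594  0.0254] 0.03263854310258596 ((519.2534790039062, -357.67169189453125), (15.659629821777344, 45.08210372924805), 24.051273345947266)
0.012 0.075 287 [ 0.5234 -0.3594  0.0355] 0.06341648702492442 ((552.8443603515625, -349.7452392578125), (91.86441802978516, 45.481258392333984), 14.303897857666016)
tab upper edge [ 0.5183 -0.348   0.5248 -0.3651] -69.3896719888885 0.068493985
tab lower edge [ 0.5111 -0.3484  0.5136 -0.3679] -82.80308687968396 0.28438798
tab right [ 0.5264 -0.3677  0.5202 -0.3652] 157.87055995494774 0.21057732
tab left [ 0.519  -0.3438  0.5105 -0.348 ] -153.76077393123316 0.11946578
block lower [ 0.5008 -0.3355  0.508  -0.3482] -60.4914886673716 0.19921796
blk left [ 0.5153 -0.3352  0.5045 -0.339 ] -160.67255345700278 0.12627926
```

Emit:
{"op": "drive_tool", "data": {"targets": [{"linear": [0, 0, 0], "rotation": [0, 0, 1]}, {"linear": [0, 0, 0], "rotation": [0, 0, 1]}, {"linear": [0, 0, 0], "rotation": [0, 0, 1]}, {"linear": [0, 0, 0], "rotation": [0, 0, 1]}, {"linear": [0, 0, 0], "rotation": [0, 0, 1]}, {"linear": [0, 0, 0], "rotation": [0, 0, 1]}, {"linear": [0, 0, 0], "rotation": [0, 0, 1]}, {"linear": [0, 0, 0], "rotation": [0, 0, 1]}, {"linear": [0, 0, 0], "rotation": [0, 0, 1]}, {"linear": [0, 0, 0], "rotation": [0, 0, 1]}], "claw": 0.3}}

```text
time_s: 1.1
position: [0.1987, 0.6185, 0.2187]
tcp_rot: [-180.0, 0.0, 112.0]
contact_force: [-0.6, -0.1, 0.5]
grip_width: 0.0301
finger_force: 0.0
```

```bash
cat > go.py <<'E'
import sys,numpy as np
from cell import *
from scipy.spatial.transform import Rotation as R
def to(p,yaw):
    s=read_state();Rm=R.from_euler("xyz",s["tcp_rot"],degrees=True)
    d=Rm.inv().apply(np.array(p)-s["position"])/.05
    r=(Rm.inv()*R.from_euler("xyz",[180,0,yaw],degrees=True)).as_rotvec(degrees=True)/5
    print("t",s["time_s"],"pos",s["position"].round(4),"rpy",s["tcp_rot"].round(2),"w",round(s["grip_width"],4),"F",s["contact_force"].round(1),"ff",s["finger_force"])
    print("total linear units",d.round(3),"rot units",r.round(3))
if __name__=="__main__":
    a=list(map(float,sys.argv[1:])); to(a[:3],a[3])
E
python3 go.py .52 .3 .22 112.4
python3 - <<'E'
from h import *
np.set_printoptions(precision=4,suppress=True)
a=np.radians(-11.9);u=np.array([np.cos(a),np.sin(a)]);v=np.array([-u[1],u[0]])
for n in("top","side"):
    s=load(n+"0.npz");g=np.stack(np.meshgrid(np.arange(512),np.arange(384)),-1).reshape(-1,2)
    c,d=ray(s,g);z=s["z_map"].reshape(-1);X=c+d*z[:,None];sv=np.c_[X[:,:2]@u,X[:,:2]@v]
    inj=(sv[:,0]>.44)&(sv[:,0]<.63)&(sv[:,1]>-.05)&(sv[:,1]<.14)
    for nm,lo,hi in(("tile",.021,.0275),("stop",.0305,.039)):
        m=inj&(X[:,2]>lo)&(X[:,2]<hi)
        for k,mm in (("all",m),) if nm=="tile" else (("L",m&(sv[:,1]>.047)),("R",m&(sv[:,1]<.041))):
            if nm=="tile":mm=mm&(sv[:,0]<.578)
            print(n,nm,k,mm.sum(),X[mm][:,2].mean(),cv2.minAreaRect(np.float32(sv[mm]*1000)),"s",np.percentile(sv[mm][:,0],[2,98]),"v",np.percentile(sv[mm][:,1],[2,98]))
E
```

```text
t 1.1 pos [0.1987 0.6185 0.2187] rpy [-1.7997e+02  5.0000e-02  1.1198e+02] w 0.0301 F [-0.6 -0.1  0.5] ff 0.0
total linear units [-8.313  3.574 -0.022] rot units [-0.007  0.01  -0.083]
top tile all 1439 0.023869572284954014 ((539.7756958007812, 46.197635650634766), (119.64341735839844, 70.02783966064453), 87.80219268798828) s [0.5059 0.5731] v [-0.0112  0.1033]
top stop L 185 0.03428756786320451 ((603.1531982421875, 79.952880859375), (16.40144157409668, 65.48780059814453), 0.20881891250610352) s [0.5954 0.6111] v [0.0483 0.1116]
top stop R 347 0.0338942632019373 ((596.25244140625, 7.035871505737305), (67.26531219482422, 30.87267303466797), 89.70108032226562) s [0.5817 0.6107] v [-0.0252  0.0391]
side tile all 815 0.024359928709176276 ((539.9949951171875, 45.14556884765625), (120.9581298828125, 73.3160629272461), 88.97482299804688) s [0.5057 0.5747] v [-0.0119  0.1028]
side stop L 145 0.03404093240664183 ((604.1145629882812, 79.99386596679688), (20.678049087524414, 65.51718139648438), 1.4868987798690796) s [0.5946 0.6138] v [0.0486 0.1118]
side stop R 260 0.034443744652497214 ((597.0979614257812, 6.875919342041016), (33.61174774169922, 67.68196105957031), 0.8925945162773132) s [0.5815 0.6126] v [-0.0259  0.0386]
```

Emit:
{"op": "drive_tool", "data": {"targets": [{"linear": [-0.83, 0.36, 0], "rotation": [0, 0, 0]}, {"linear": [-0.83, 0.36, 0], "rotation": [0, 0, 0]}, {"linear": [-0.83, 0.36, 0], "rotation": [0, 0, 0]}, {"linear": [-0.83, 0.36, 0], "rotation": [0, 0, 0]}, {"linear": [-0.83, 0.36, 0], "rotation": [0, 0, 0]}, {"linear": [-0.83, 0.36, 0], "rotation": [0, 0, 0]}, {"linear": [-0.83, 0.36, 0], "rotation": [0, 0, 0]}, {"linear": [-0.83, 0.36, 0], "rotation": [0, 0, 0]}, {"linear": [-0.83, 0.36, 0], "rotation": [0, 0, 0]}, {"linear": [-0.83, 0.36, 0], "rotation": [0, 0, 0]}]}}

```text
time_s: 2.1
position: [0.5231, 0.301, 0.219]
tcp_rot: [-180.0, -0.0, 112.2]
contact_force: [0.8, 1.2, -0.1]
grip_width: 0.0301
finger_force: 0.0
```

```bash
python3 go.py .5176 -.3569 .16 112.4
```

```text
t 2.1 pos [0.5231 0.301  0.219 ] rpy [-179.98   -0.    112.2 ] w 0.0301 F [ 0.8  1.2 -0.1] ff 0.0
total linear units [-12.142  -5.073   1.182] rot units [-0.004 -0.    -0.04 ]
```

Emit:
{"op": "drive_tool", "data": {"targets": [{"linear": [-0.8, -0.33, 0], "rotation": [0, 0, 0]}, {"linear": [-0.8, -0.33, 0], "rotation": [0, 0, 0]}, {"linear": [-0.8, -0.33, 0], "rotation": [0, 0, 0]}, {"linear": [-0.8, -0.33, 0], "rotation": [0, 0, 0]}, {"linear": [-0.8, -0.33, 0], "rotation": [0, 0, 0]}, {"linear": [-0.8, -0.33, 0], "rotation": [0, 0, 0]}, {"linear": [-0.8, -0.33, 0], "rotation": [0, 0, 0]}, {"linear": [-0.8, -0.33, 0], "rotation": [0, 0, 0]}, {"linear": [-0.8, -0.33, 0], "rotation": [0, 0, 0]}, {"linear": [-0.8, -0.33, 0], "rotation": [0, 0, 0]}, {"linear": [-0.8, -0.33, 0], "rotation": [0, 0, 0]}, {"linear": [-0.8, -0.33, 0], "rotation": [0, 0, 0]}]}}

```text
time_s: 3.3
position: [0.5198, -0.2182, 0.2192]
tcp_rot: [180.0, -0.0, 112.2]
contact_force: [0.9, 1.0, -0.3]
grip_width: 0.0296
finger_force: 0.0
```

Emit:
{"op": "drive_tool", "data": {"targets": [{"linear": [-0.63, -0.28, 0.1], "rotation": [0, 0, -0.04]}, {"linear": [-0.63, -0.28, 0.2], "rotation": [0, 0, 0]}, {"linear": [-0.63, -0.28, 0.3], "rotation": [0, 0, 0]}, {"linear": [-0.63, -0.28, 0.3], "rotation": [0, 0, 0]}, {"linear": [0, 0, 0.3], "rotation": [0, 0, 0]}, {"linear": [0, 0, 0], "rotation": [0, 0, 0]}]}}

```text
time_s: 3.9
position: [0.5147, -0.3543, 0.1567]
tcp_rot: [-179.8, -0.2, 112.3]
contact_force: [0.1, 0.5, -0.2]
grip_width: 0.0302
finger_force: 0.0
```

```bash
python3 go.py .5176 -.3569 .055 112.4
python3 - <<'E'
from cell import *
from h import *
t=snapshot("top");s=snapshot("side")
def C(s,c0,r0,w,h): return cv2.resize(s["img"][r0:r0+h,c0:c0+w,::-1],(400,400),interpolation=cv2.INTER_CUBIC)
cv2.imwrite("pics/m2.png",cv2.convertScaleAbs(np.hstack([C(t,335,165,80,80),C(s,85,150,80,80)]),alpha=1.4))
E
```

```text
t 3.9 pos [ 0.5147 -0.3543  0.1567] rpy [-1.7982e+02 -1.6000e-01  1.1228e+02] w 0.0302 F [ 0.1  0.5 -0.2] ff 0.0
total linear units [-0.075  0.041  2.034] rot units [-0.036 -0.033 -0.023]
```

View pics/m2.png

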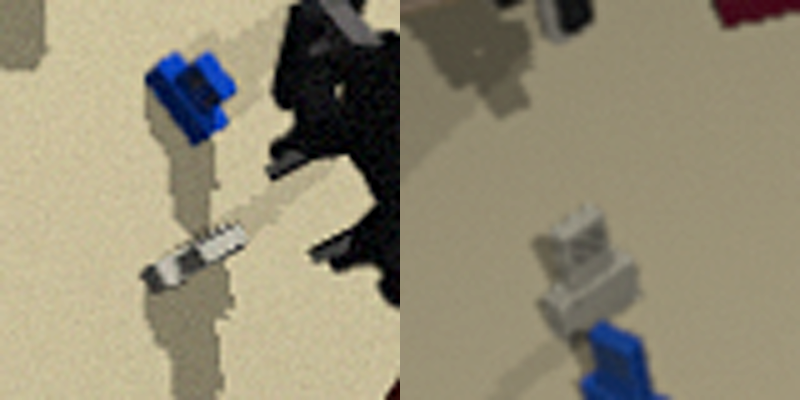

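The open fingertips, at (280,165) and (320,250) in the left half, straddle the spacer line and clear the blue piece. I'll descend.

Emit:
{"op": "drive_tool", "data": {"targets": [{"linear": [-0.07, 0.04, 0.3], "rotation": [0, 0, -0.02]}, {"linear": [0, 0, 0.4], "rotation": [0, 0, 0]}, {"linear": [0, 0, 0.4], "rotation": [0, 0, 0]}, {"linear": [0, 0, 0.3], "rotation": [0, 0, 0]}, {"linear": [0, 0, 0.3], "rotation": [0, 0, 0]}, {"linear": [0, 0, 0.2], "rotation": [0, 0, 0]}, {"linear": [0, 0, 0.1], "rotation": [0, 0, 0]}, {"linear": [0, 0, 0], "rotation": [0, 0, 0]}, {"linear": [0, 0, 0], "rotation": [0, 0, 0]}]}}

```text
time_s: 4.9
position: [0.5197, -0.3573, 0.0598]
tcp_rot: [180.0, 0.0, 112.5]
contact_force: [0.2, 0.4, 0.7]
grip_width: 0.0296
finger_force: 0.0
```

```bash
python3 go.py .5176 -.3569 .053 112.4
```

```text
t 4.9 pos [ 0.5197 -0.3573  0.0598] rpy [1.7998e+02 4.0000e-02 1.1248e+02] w 0.0296 F [0.2 0.4 0.7] ff 0.0
total linear units [ 0.024 -0.036  0.135] rot units [0.005 0.008 0.017]
```

Emit:
{"op": "drive_tool", "data": {"targets": [{"linear": [0.02, -0.04, 0.07], "rotation": [0, 0, 0]}, {"linear": [0, 0, 0.06], "rotation": [0, 0, 0]}, {"linear": [0, 0, 0], "rotation": [0, 0, 0]}, {"linear": [0, 0, 0], "rotation": [0, 0, 0]}]}}

```text
time_s: 5.3
position: [0.5172, -0.3568, 0.0528]
tcp_rot: [-180.0, -0.0, 112.5]
contact_force: [-0.1, 0.2, -0.4]
grip_width: 0.0299
finger_force: 0.0
```

Emit:
{"op": "drive_tool", "data": {"targets": [{"linear": [0, 0, 0], "rotation": [0, 0, 0]}, {"linear": [0, 0, 0], "rotation": [0, 0, 0]}, {"linear": [0, 0, 0], "rotation": [0, 0, 0]}, {"linear": [0, 0, 0], "rotation": [0, 0, 0]}, {"linear": [0, 0, 0], "rotation": [0, 0, 0]}, {"linear": [0, 0, 0], "rotation": [0, 0, 0]}], "claw": 1, "grip_force": 40}}

```text
time_s: 5.9
position: [0.5172, -0.3568, 0.0527]
tcp_rot: [-180.0, 0.0, 112.5]
contact_force: [0.4, 0.4, 0.0]
grip_width: 0.0002
finger_force: 0.0
```

Emit:
{"op": "drive_tool", "data": {"targets": [{"linear": [0, 0, -0.2], "rotation": [0, 0, 0]}, {"linear": [0, 0, -0.4], "rotation": [0, 0, 0]}, {"linear": [0, 0, -0.5], "rotation": [0, 0, 0]}, {"linear": [0, 0, -0.5], "rotation": [0, 0, 0]}, {"linear": [0, 0, -0.3], "rotation": [0, 0, 0]}, {"linear": [0, 0, 0], "rotation": [0, 0, 0]}, {"linear": [0, 0, 0], "rotation": [0, 0, 0]}]}}

```text
time_s: 6.6
position: [0.5172, -0.3566, 0.1474]
tcp_rot: [180.0, -0.0, 112.5]
contact_force: [-0.4, 0.8, -0.5]
grip_width: 0.0
finger_force: 0.0
```

Run:
```python
from cell import *
from h import *
t=snapshot("top");s=snapshot("side");np.savez("top1.npz",**t);np.savez("side1.npz",**s)
def C(s,c0,r0,w,h): return cv2.resize(s["img"][r0:r0+h,c0:c0+w,::-1],(400,400),interpolation=cv2.INTER_CUBIC)
cv2.imwrite("pics/m3.png",cv2.convertScaleAbs(np.hstack([C(t,335,165,80,80),C(s,75,140,100,100)]),alpha=1.4))
print(read_state()["position"],proj(t,[[.5172,-.3566,.125]]),proj(s,[[.5172,-.3566,.125]]))
```

```text
[ 0.51669354 -0.356257    0.14649182] [[389.17320394 208.4746372 ]] [[115.68499493 170.95441557]]
```

View pics/m3.png

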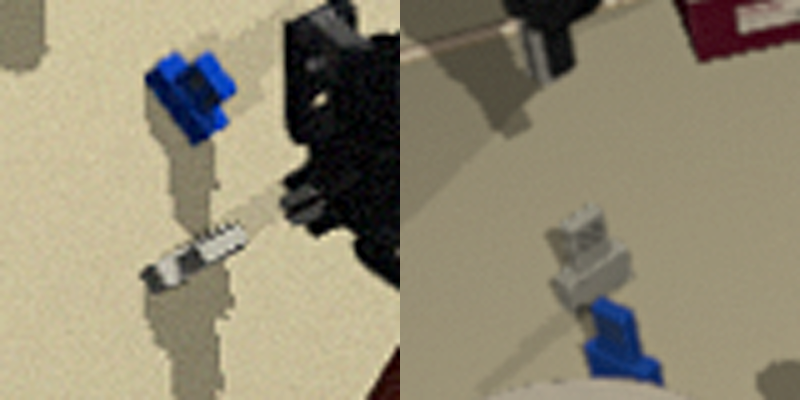

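The spacer wasn't gripped and hasn't moved. The real fingertip shows at about (393,206) top and (111,161) side, but I predicted (389,208) and (116,171). I'll measure the tip in world coordinates.

Run:
```python
from h import *
np.set_printoptions(precision=4,suppress=True)
t=load("top1.npz");s=load("side1.npz")
a=(392.5,206);b=(111,160.5)
c1,d1=ray(t,[a]);c2,d2=ray(s,[b]);A=np.c_[d1[0],-d2[0]];k=np.linalg.lstsq(A,c2-c1,rcond=None)[0]
print(c1+k[0]*d1[0],c2+k[1]*d2[0])
for n,S,box in(("top",t,(385,440,165,245)),("side",s,(85,130,125,175))):
    g=np.stack(np.meshgrid(np.arange(box[0],box[1]),np.arange(box[2],box[3])),-1).reshape(-1,2)
    z=S["z_map"][g[:,1],g[:,0]];c,d=ray(S,g);X=c+d*z[:,None];m=(z>0)&(np.hypot(X[:,0]-.517,X[:,1]+.357)<.12)
    X=X[m&(X[:,2]>.08)]
    o=X[:,2].argsort();print(n,len(X),X[o[:12]])
    for lo in np.arange(.1,.26,.02):
        q=X[(X[:,2]>=lo)&(X[:,2]<lo+.02)]
        if len(q):print("%.2f"%lo,len(q),q.mean(0),q.min(0),q.max(0))
```

```text
[ 0.5177 -0.354   0.151 ] [ 0.5148 -0.3612  0.1535]
top 2172 [[ 0.5138 -0.3479  0.1628]
 [ 0.5075 -0.3488  0.1636]
 [ 0.5176 -0.3455  0.1649]
 [ 0.5152 -0.3466  0.1665]
 [ 0.5046 -0.3534  0.1667]
 [ 0.5193 -0.3448  0.1672]
 [ 0.5065 -0.3535  0.1673]
 [ 0.5231 -0.3473  0.1676]
 [ 0.5088 -0.3472  0.1681]
 [ 0.525  -0.3472  0.1684]
 [ 0.5082 -0.3481  0.1709]
 [ 0.5185 -0.3453  0.1711]]
0.16 38 [ 0.5126 -0.3487  0.1728] [ 0.5026 -0.355   0.1628] [ 0.5273 -0.3448  0.1799]
0.18 58 [ 0.5149 -0.3492  0.1905] [ 0.5008 -0.3638  0.1802] [ 0.5288 -0.3417  0.1988]
0.20 213 [ 0.5144 -0.3501  0.2121] [ 0.4744 -0.3769  0.2001] [ 0.5522 -0.3316  0.22  ]
0.22 205 [ 0.5101 -0.3475  0.2308] [ 0.4664 -0.3728  0.2201] [ 0.5643 -0.3256  0.2399]
0.24 255 [ 0.5415 -0.3383  0.2501] [ 0.4708 -0.368   0.2401] [ 0.5761 -0.323   0.2599]
side 838 [[ 0.5176 -0.3504  0.1583]
 [ 0.5192 -0.3486  0.1588]
 [ 0.5219 -0.3536  0.1596]
 [ 0.5189 -0.3461  0.1603]
 [ 0.5251 -0.3586  0.1609]
 [ 0.5253 -0.3606  0.1617]
 [ 0.5242 -0.356   0.1621]
 [ 0.5256 -0.3626  0.1627]
 [ 0.5153 -0.3682  0.1629]
 [ 0.5237 -0.3619  0.1638]
 [ 0.5214 -0.3675  0.1642]
 [ 0.5223 -0.3657  0.1642]]
0.14 3 [ 0.5196 -0.3509  0.1589] [ 0.5176 -0.3536  0.1583] [ 0.5219 -0.3486  0.1596]
0.16 78 [ 0.5258 -0.3589  0.172 ] [ 0.5148 -0.3697  0.1603] [ 0.5323 -0.3453  0.1798]
0.18 86 [ 0.5257 -0.3597  0.1885] [ 0.513  -0.3694  0.1804] [ 0.5332 -0.3452  0.1997]
0.20 158 [ 0.5251 -0.3624  0.2113] [ 0.486  -0.3819  0.2008] [ 0.5551 -0.3311  0.2193]
0.22 224 [ 0.532  -0.361   0.2299] [ 0.4756 -0.3856  0.2202] [ 0.5724 -0.3257  0.2399]
0.24 263 [ 0.554  -0.3497  0.2498] [ 0.509  -0.3784  0.24  ] [ 0.5794 -0.3232  0.2599]
```

The fingertips are really about 8 mm above the reported TCP, not 22 mm below it, so the z reference is off by about 30 mm. The xy agrees. I'll retry the grasp 29 mm lower, watching the force.

Emit:
{"op": "drive_tool", "data": {"targets": [{"linear": [0, 0, 0.2], "rotation": [0, 0, 0]}, {"linear": [0, 0, 0.4], "rotation": [0, 0, 0]}, {"linear": [0, 0, 0.4], "rotation": [0, 0, 0]}, {"linear": [0, 0, 0.4], "rotation": [0, 0, 0]}, {"linear": [0, 0, 0.3], "rotation": [0, 0, 0]}, {"linear": [0, 0, 0.2], "rotation": [0, 0, 0]}, {"linear": [0, 0, 0.15], "rotation": [0, 0, 0]}, {"linear": [0, 0, 0.1], "rotation": [0, 0, 0]}, {"linear": [0, 0, 0.1], "rotation": [0, 0, 0]}, {"linear": [0, 0, 0], "rotation": [0, 0, 0]}, {"linear": [0, 0, 0], "rotation": [0, 0, 0]}], "claw": 0.3}}

```text
time_s: 7.8
position: [0.5174, -0.357, 0.0356]
tcp_rot: [180.0, 0.0, 112.5]
contact_force: [-1.2, 0.7, 0.3]
grip_width: 0.0297
finger_force: 0.0
```

```bash
python3 go.py .5176 -.3569 .024 112.4
```

```text
t 7.8 pos [ 0.5174 -0.357   0.0356] rpy [1.7998e+02 3.0000e-02 1.1249e+02] w 0.0297 F [-1.2  0.7  0.3] ff 0.0
total linear units [0.    0.004 0.233] rot units [0.004 0.005 0.018]
```

Emit:
{"op": "drive_tool", "data": {"targets": [{"linear": [0, 0, 0.06], "rotation": [0, 0, 0]}, {"linear": [0, 0, 0.06], "rotation": [0, 0, 0]}, {"linear": [0, 0, 0.06], "rotation": [0, 0, 0]}, {"linear": [0, 0, 0.05], "rotation": [0, 0, 0]}, {"linear": [0, 0, 0], "rotation": [0, 0, 0]}]}}

```text
time_s: 8.3
position: [0.517, -0.3566, 0.0233]
tcp_rot: [-180.0, -0.0, 112.5]
contact_force: [0.1, 0.6, -0.0]
grip_width: 0.03
finger_force: 0.0
```

Emit:
{"op": "drive_tool", "data": {"targets": [{"linear": [0, 0, 0], "rotation": [0, 0, 0]}, {"linear": [0, 0, 0], "rotation": [0, 0, 0]}, {"linear": [0, 0, 0], "rotation": [0, 0, 0]}, {"linear": [0, 0, 0], "rotation": [0, 0, 0]}, {"linear": [0, 0, 0], "rotation": [0, 0, 0]}, {"linear": [0, 0, 0], "rotation": [0, 0, 0]}], "claw": 1, "grip_force": 40}}

```text
time_s: 8.9
position: [0.5173, -0.3569, 0.0238]
tcp_rot: [180.0, 0.0, 112.5]
contact_force: [-0.0, -0.7, -0.0]
grip_width: 0.0094
finger_force: 39.8
```

Gripped: the opening is 9.4 mm at 40 N. I'll lift, turn to the jig's yaw and carry it over.

Emit:
{"op": "drive_tool", "data": {"targets": [{"linear": [0, 0, -0.1], "rotation": [0, 0, 0]}, {"linear": [0, 0, -0.3], "rotation": [0, 0, 0]}, {"linear": [0, 0, -0.5], "rotation": [0, 0, 0]}, {"linear": [0, 0, -0.6], "rotation": [0, 0, 0]}, {"linear": [0, 0, -0.5], "rotation": [0, 0, 0]}, {"linear": [0, 0, -0.5], "rotation": [0, 0, 0]}, {"linear": [0, 0, -0.3], "rotation": [0, 0, 0]}, {"linear": [0, 0, -0.1], "rotation": [0, 0, 0]}, {"linear": [0, 0, 0], "rotation": [0, 0, 0]}]}}

```text
time_s: 9.8
position: [0.5174, -0.3568, 0.1692]
tcp_rot: [180.0, 0.0, 112.5]
contact_force: [0.4, -0.4, -1.0]
grip_width: 0.009
finger_force: 39.5
```

Emit:
{"op": "drive_tool", "data": {"targets": [{"linear": [0, 0, 0], "rotation": [0, 0, 0.5]}, {"linear": [0, 0, 0], "rotation": [0, 0, 1]}, {"linear": [0, 0, 0], "rotation": [0, 0, 1]}, {"linear": [0, 0, 0], "rotation": [0, 0, 1]}, {"linear": [0, 0, 0], "rotation": [0, 0, 1]}, {"linear": [0, 0, 0], "rotation": [0, 0, 1]}, {"linear": [0, 0, 0], "rotation": [0, 0, 0.88]}, {"linear": [0, 0, 0], "rotation": [0, 0, 0.5]}, {"linear": [0, 0, 0], "rotation": [0, 0, 0]}]}}

```text
time_s: 10.7
position: [0.5166, -0.3563, 0.1672]
tcp_rot: [-179.9, -0.0, 78.1]
contact_force: [0.1, -0.1, -0.6]
grip_width: 0.009
finger_force: 39.6
```

```bash
python3 go.py .5899 -.0429 .14 78.1
```

```text
t 10.7 pos [ 0.5166 -0.3563  0.1672] rpy [-1.7987e+02 -1.0000e-02  7.8050e+01] w 0.009 F [ 0.1 -0.1 -0.6] ff 39.55752432346344
total linear units [6.436 0.137 0.545] rot units [-0.027 -0.001 -0.009]
```

Emit:
{"op": "drive_tool", "data": {"targets": [{"linear": [0.4, 0.01, 0], "rotation": [0, 0, 0]}, {"linear": [0.7, 0.02, 0], "rotation": [0, 0, 0]}, {"linear": [0.8, 0.02, 0], "rotation": [0, 0, 0]}, {"linear": [0.8, 0.02, 0], "rotation": [0, 0, 0]}, {"linear": [0.8, 0.02, 0], "rotation": [0, 0, 0]}, {"linear": [0.8, 0.02, 0], "rotation": [0, 0, 0]}, {"linear": [0.8, 0.02, 0], "rotation": [0, 0, 0]}, {"linear": [0.7, 0.01, 0.1], "rotation": [0, 0, 0]}, {"linear": [0.4, 0, 0.2], "rotation": [0, 0, 0]}, {"linear": [0.2, 0, 0.2], "rotation": [0, 0, 0]}, {"linear": [0, 0, 0], "rotation": [0, 0, 0]}, {"linear": [0, 0, 0], "rotation": [0, 0, 0]}]}}

```text
time_s: 11.9
position: [0.5894, -0.0474, 0.1433]
tcp_rot: [-180.0, 0.1, 78.0]
contact_force: [0.1, -1.0, -1.4]
grip_width: 0.0091
finger_force: 39.5
```

```bash
python3 go.py .5899 -.0429 .14 78.1
```

```text
t 11.9 pos [ 0.5894 -0.0474  0.1433] rpy [-1.7996e+02  8.0000e-02  7.7970e+01] w 0.0091 F [ 0.1 -1.  -1.4] ff 39.53111529350281
total linear units [ 0.091 -0.009  0.067] rot units [-0.009  0.017 -0.026]
```

Emit:
{"op": "drive_tool", "data": {"targets": [{"linear": [0.09, -0.01, 0.3], "rotation": [0, 0, 0]}, {"linear": [0, 0, 0.4], "rotation": [0, 0, 0]}, {"linear": [0, 0, 0.4], "rotation": [0, 0, 0]}, {"linear": [0, 0, 0.3], "rotation": [0, 0, 0]}, {"linear": [0, 0, 0.1], "rotation": [0, 0, 0]}, {"linear": [0, 0, 0], "rotation": [0, 0, 0]}, {"linear": [0, 0, 0], "rotation": [0, 0, 0]}]}}

```text
time_s: 12.6
position: [0.591, -0.0411, 0.0694]
tcp_rot: [179.9, -0.0, 78.1]
contact_force: [0.3, -0.5, -1.3]
grip_width: 0.0093
finger_force: 39.6
```

```bash
python3 go.py .5899 -.0429 .068 78.1
python3 - <<'E'
from cell import *
from h import *
np.set_printoptions(precision=4,suppress=True)
t=snapshot("top");s=snapshot("side");np.savez("top2.npz",**t);np.savez("side2.npz",**s)
a=np.radians(-11.9);u=np.array([np.cos(a),np.sin(a)]);v=np.array([-u[1],u[0]])
for n,S in(("top",t),("side",s)):
    g=np.stack(np.meshgrid(np.arange(512),np.arange(384)),-1).reshape(-1,2)
    z=S["z_map"].reshape(-1);c,d=ray(S,g);X=c+d*z[:,None];sv=np.c_[X[:,:2]@u,X[:,:2]@v]
    for nm,lo,hi,s0,s1 in(("spacer side",.045,.064,.57,.61),("spacer top",.065,.075,.57,.61),("tile",.021,.0275,.49,.582)):
        m=(z>0)&(X[:,2]>lo)&(X[:,2]<hi)&(sv[:,0]>s0)&(sv[:,0]<s1)&(sv[:,1]>-.04)&(sv[:,1]<.13)
        if m.sum()>5:print(n,nm,m.sum(),cv2.minAreaRect(np.float32(sv[m]*1000)),sv[m].mean(0),"zmin",X[m][:,2].min())
def C(s,c0,r0,w,h): return cv2.resize(s["img"][r0:r0+h,c0:c0+w,::-1],(400,400),interpolation=cv2.INTER_CUBIC)
cv2.imwrite("pics/m4.png",cv2.convertScaleAbs(np.hstack([C(t,215,165,80,80),C(s,195,130,90,90)]),alpha=1.4))
E
```

```text
t 12.6 pos [ 0.591  -0.0411  0.0694] rpy [179.95  -0.    78.06] w 0.0093 F [ 0.3 -0.5 -1.3] ff 39.55523192882538
total linear units [-0.04  -0.013  0.027] rot units [ 0.01  -0.001 -0.008]
top spacer side 13 ((582.9201049804688, 63.22669982910156), (8.409531593322754, 18.236732482910156), 36.251953125) [0.5824 0.0642] zmin 0.04734708724969894
top spacer top 26 ((586.7269897460938, 64.30499267578125), (11.547686576843262, 11.88638973236084), 87.39730834960938) [0.5856 0.063 ] zmin 0.06502766150905659
top tile 1182 ((544.08984375, 34.260658264160156), (109.9446792602539, 79.44976043701172), 87.8048324584961) [0.5386 0.0349] zmin 0.021003883427231917
side spacer side 103 ((594.1063232421875, 78.9521484375), (44.06007766723633, 15.273246765136719), 77.6210708618164) [0.5933 0.0781] zmin 0.04626194984270604
side spacer top 83 ((589.1983032226562, 79.49919128417969), (43.82733917236328, 14.879751205444336), 88.36248779296875) [0.5911 0.0783] zmin 0.06505211221764773
side tile 635 ((540.07861328125, 45.83281707763672), (123.23548126220703, 72.23497009277344), 84.51757049560547) [0.5405 0.0354] zmin 0.021080475070147764
```

View pics/m4.png

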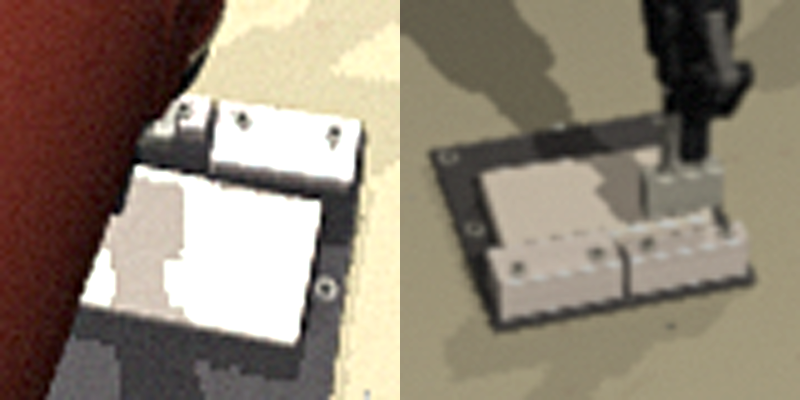

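Left half: the arm hides the spacer from above. Right half: the spacer hangs at (683,188), just above the gap behind the thin block. I'll check the side depth bias using the stop's known rear face.

Run:
```python
from h import *
np.set_printoptions(precision=4,suppress=True)
a=np.radians(-11.9);u=np.array([np.cos(a),np.sin(a)]);v=np.array([-u[1],u[0]])
S=load("side2.npz")
g=np.stack(np.meshgrid(np.arange(512),np.arange(384)),-1).reshape(-1,2)
z=S["z_map"].reshape(-1);c,d=ray(S,g);X=c+d*z[:,None];sv=np.c_[X[:,:2]@u,X[:,:2]@v]
for nm,lo,hi,s0,s1,v0,v1 in(("spacer rear",.047,.068,.57,.61,.05,.115),("stop rear L",.013,.03,.6,.63,.05,.11),("stop rear R",.013,.03,.6,.63,-.02,.04)):
    m=(z>0)&(X[:,2]>lo)&(X[:,2]<hi)&(sv[:,0]>s0)&(sv[:,0]<s1)&(sv[:,1]>v0)&(sv[:,1]<v1);q=sv[m]
    print(nm,m.sum(),"s pct",np.percentile(q[:,0],[5,25,50,75,95]),"v",np.percentile(q[:,1],[2,98]),"slope deg",np.degrees(np.arctan(np.polyfit(q[:,1],q[:,0],1)[0])))
    for k in np.linspace(lo,hi,5)[:-1]:
        w=(X[m][:,2]>=k)&(X[m][:,2]<k+(hi-lo)/4);print("  z%.3f"%k,w.sum(),np.median(q[w,0]))
```

```text
spacer rear 129 s pct [0.5885 0.5924 0.5937 0.5948 0.5965] v [0.0583 0.101 ] slope deg 3.566091200843033
  z0.047 31 0.5938226102353747
  z0.052 33 0.5935755947681342
  z0.058 30 0.5939754261421621
  z0.063 35 0.5936976778966403
stop rear L 119 s pct [0.6085 0.6095 0.6107 0.6117 0.6133] v [0.0513 0.109 ] slope deg -0.3846171767078137
  z0.013 26 0.6101218400348231
  z0.017 29 0.6111459808600316
  z0.021 31 0.6109204678144101
  z0.026 33 0.6106302120856999
stop rear R 124 s pct [0.6082 0.6095 0.6108 0.6118 0.6131] v [-0.0182  0.0389] slope deg -0.07038645419758699
  z0.013 29 0.6107392481104181
  z0.017 33 0.6101268322845602
  z0.021 33 0.6108250966346016
  z0.026 29 0.6111037375061931
```

Run:
```python
from h import *
a=np.radians(-11.9);u=np.array([np.cos(a),np.sin(a)]);v=np.array([-u[1],u[0]])
S=load("side2.npz")
g=np.stack(np.meshgrid(np.arange(512),np.arange(384)),-1).reshape(-1,2)
z=S["z_map"].reshape(-1);c,d=ray(S,g);X=c+d*z[:,None];sv=np.c_[X[:,:2]@u,X[:,:2]@v]
m=(z>0)&(X[:,2]>.047)&(X[:,2]<.067)&(sv[:,0]>.57)&(sv[:,0]<.61)&(sv[:,1]>.05)&(sv[:,1]<.115);q=sv[m]
for k in np.arange(.056,.104,.006):
    w=(q[:,1]>=k)&(q[:,1]<k+.006);print("%.3f"%k,w.sum(),np.median(q[w,0]).round(4),q[w,0].min().round(4))
l=cv2.fitLine(np.float32(q*1000),cv2.DIST_HUBER,0,.01,.01).ravel();print(np.degrees(np.arctan2(l[0],l[1])))
```

```text
0.056 19 0.5921 0.582
0.062 14 0.5937 0.591
0.068 19 0.5939 0.591
0.074 13 0.5939 0.5919
0.080 14 0.594 0.592
0.086 17 0.5926 0.5893
0.092 15 0.5949 0.5917
0.098 9 0.5937 0.5909
1.2096239
```

The spacer is aligned, with its centre at s=0.5867 and v=0.0797. I'll shift it 0.8 mm towards the tile and lower it gently.

Emit:
{"op": "drive_tool", "data": {"targets": [{"linear": [0, -0.016, 0], "rotation": [0, 0, 0]}, {"linear": [0, 0, 0.06], "rotation": [0, 0, 0]}, {"linear": [0, 0, 0.08], "rotation": [0, 0, 0]}, {"linear": [0, 0, 0.08], "rotation": [0, 0, 0]}, {"linear": [0, 0, 0.08], "rotation": [0, 0, 0]}, {"linear": [0, 0, 0.06], "rotation": [0, 0, 0]}, {"linear": [0, 0, 0], "rotation": [0, 0, 0]}]}}

```text
time_s: 13.4
position: [0.5894, -0.0405, 0.0501]
tcp_rot: [-180.0, 0.0, 78.1]
contact_force: [0.6, 0.1, -0.7]
grip_width: 0.0094
finger_force: 39.6
```

```bash
python3 go.py .591 -.0411 .032 78.1
```

```text
t 13.4 pos [ 0.5894 -0.0405  0.0501] rpy [-1.7995e+02  3.0000e-02  7.8090e+01] w 0.0094 F [ 0.6  0.1 -0.7] ff 39.554443359375
total linear units [-0.004  0.034  0.363] rot units [-0.009  0.005 -0.002]
```

Emit:
{"op": "drive_tool", "data": {"targets": [{"linear": [0, 0, 0.05], "rotation": [0, 0, 0]}, {"linear": [0, 0, 0.06], "rotation": [0, 0, 0]}, {"linear": [0, 0, 0.06], "rotation": [0, 0, 0]}, {"linear": [0, 0, 0], "rotation": [0, 0, 0]}]}}

```text
time_s: 13.8
position: [0.5895, -0.0404, 0.0418]
tcp_rot: [-180.0, 0.0, 78.1]
contact_force: [0.4, 0.6, -1.3]
grip_width: 0.0091
finger_force: 39.6
```

Emit:
{"op": "drive_tool", "data": {"targets": [{"linear": [0, 0, 0.05], "rotation": [0, 0, 0]}, {"linear": [0, 0, 0.05], "rotation": [0, 0, 0]}, {"linear": [0, 0, 0.03], "rotation": [0, 0, 0]}, {"linear": [0, 0, 0], "rotation": [0, 0, 0]}]}}

```text
time_s: 14.2
position: [0.5896, -0.0405, 0.0354]
tcp_rot: [-180.0, 0.0, 78.1]
contact_force: [-0.2, 0.3, -0.5]
grip_width: 0.0091
finger_force: 39.6
```

Foot is about 3 mm above the plate with no contact. I'll go on in 1 mm steps.

Emit:
{"op": "drive_tool", "data": {"targets": [{"linear": [0, 0, 0.02], "rotation": [0, 0, 0]}, {"linear": [0, 0, 0.02], "rotation": [0, 0, 0]}, {"linear": [0, 0, 0], "rotation": [0, 0, 0]}]}}

```text
time_s: 14.5
position: [0.5897, -0.0405, 0.0336]
tcp_rot: [-180.0, 0.0, 78.1]
contact_force: [0.1, 0.3, -1.5]
grip_width: 0.0093
finger_force: 39.6
```

Emit:
{"op": "drive_tool", "data": {"targets": [{"linear": [0, 0, 0.02], "rotation": [0, 0, 0]}, {"linear": [0, 0, 0], "rotation": [0, 0, 0]}, {"linear": [0, 0, 0], "rotation": [0, 0, 0]}]}}

```text
time_s: 14.8
position: [0.5897, -0.0405, 0.0327]
tcp_rot: [-180.0, 0.0, 78.1]
contact_force: [0.0, 0.2, -0.6]
grip_width: 0.0091
finger_force: 39.6
```

Emit:
{"op": "drive_tool", "data": {"targets": [{"linear": [0, 0, 0.01], "rotation": [0, 0, 0]}, {"linear": [0, 0, 0], "rotation": [0, 0, 0]}, {"linear": [0, 0, 0], "rotation": [0, 0, 0]}]}}

```text
time_s: 15.1
position: [0.5897, -0.0405, 0.0322]
tcp_rot: [-180.0, 0.0, 78.1]
contact_force: [0.5, 0.4, -0.1]
grip_width: 0.0094
finger_force: 39.6
```

Emit:
{"op": "drive_tool", "data": {"targets": [{"linear": [0, 0, 0.01], "rotation": [0, 0, 0]}, {"linear": [0, 0, 0], "rotation": [0, 0, 0]}, {"linear": [0, 0, 0], "rotation": [0, 0, 0]}]}}

```text
time_s: 15.4
position: [0.5898, -0.0405, 0.0318]
tcp_rot: [180.0, -0.0, 78.1]
contact_force: [0.2, -0.2, 0.4]
grip_width: 0.009
finger_force: 39.8
```

```bash
python3 go.py .591 -.0411 .032 78.1
```

```text
t 15.4 pos [ 0.5898 -0.0405  0.0318] rpy [179.99  -0.    78.09] w 0.009 F [ 0.2 -0.2  0.4] ff 39.760560393333435
total linear units [-0.007  0.025 -0.003] rot units [ 0.002 -0.    -0.002]
```

Emit:
{"op": "drive_tool", "data": {"targets": [{"linear": [0, 0, 0.01], "rotation": [0, 0, 0]}, {"linear": [0, 0, 0], "rotation": [0, 0, 0]}, {"linear": [0, 0, 0], "rotation": [0, 0, 0]}]}}

```text
time_s: 15.7
position: [0.5899, -0.0406, 0.0318]
tcp_rot: [180.0, -0.0, 78.1]
contact_force: [-2.7, 0.9, 7.2]
grip_width: 0.0094
finger_force: 40.7
```

Emit:
{"op": "drive_tool", "data": {"targets": [{"linear": [0, 0, 0.01], "rotation": [0, 0, 0]}, {"linear": [0, 0, 0], "rotation": [0, 0, 0]}, {"linear": [0, 0, 0], "rotation": [0, 0, 0]}]}}

```text
time_s: 16.0
position: [0.59, -0.0405, 0.0318]
tcp_rot: [180.0, -0.0, 78.1]
contact_force: [-4.3, -0.9, 13.3]
grip_width: 0.0094
finger_force: 41.6
```

The spacer is seated on the plate. I'll ease off, release, and retreat straight up.

Emit:
{"op": "drive_tool", "data": {"targets": [{"linear": [0, 0, -0.02], "rotation": [0, 0, 0]}, {"linear": [0, 0, 0], "rotation": [0, 0, 0]}, {"linear": [0, 0, 0], "rotation": [0, 0, 0]}]}}

```text
time_s: 16.3
position: [0.5898, -0.0405, 0.0318]
tcp_rot: [180.0, -0.0, 78.1]
contact_force: [-0.1, 0.4, 2.9]
grip_width: 0.0091
finger_force: 40.1
```

Emit:
{"op": "drive_tool", "data": {"targets": [{"linear": [0, 0, 0], "rotation": [0, 0, 0]}, {"linear": [0, 0, 0], "rotation": [0, 0, 0]}, {"linear": [0, 0, 0], "rotation": [0, 0, 0]}, {"linear": [0, 0, 0], "rotation": [0, 0, 0]}, {"linear": [0, 0, 0], "rotation": [0, 0, 0]}], "claw": 0.4}}

```text
time_s: 16.8
position: [0.5897, -0.0405, 0.0317]
tcp_rot: [-180.0, 0.0, 78.1]
contact_force: [-0.0, 0.1, -0.5]
grip_width: 0.0257
finger_force: 0.0
```

Emit:
{"op": "drive_tool", "data": {"targets": [{"linear": [0, 0, -0.1], "rotation": [0, 0, 0]}, {"linear": [0, 0, -0.2], "rotation": [0, 0, 0]}, {"linear": [0, 0, -0.4], "rotation": [0, 0, 0]}, {"linear": [0, 0, -0.6], "rotation": [0, 0, 0]}, {"linear": [0, 0, -0.6], "rotation": [0, 0, 0]}, {"linear": [0, 0, -0.4], "rotation": [0, 0, 0]}, {"linear": [0, 0, 0], "rotation": [0, 0, 0]}]}}

```text
time_s: 17.5
position: [0.5916, -0.0409, 0.1505]
tcp_rot: [179.7, -0.1, 78.1]
contact_force: [0.7, -0.6, -0.1]
grip_width: 0.0255
finger_force: 0.0
```

```bash
python3 go.py .4548 -.0483 .06 78.1
python3 - <<'E'
from cell import *
from h import *
np.set_printoptions(precision=4,suppress=True)
a=np.radians(-11.9);u=np.array([np.cos(a),np.sin(a)]);v=np.array([-u[1],u[0]])
S=snapshot("side")
g=np.stack(np.meshgrid(np.arange(512),np.arange(384)),-1).reshape(-1,2)
z=S["z_map"].reshape(-1);c,d=ray(S,g);X=c+d*z[:,None];sv=np.c_[X[:,:2]@u,X[:,:2]@v]
for nm,lo,hi,s0,s1 in(("tab",.045,.065,.565,.61),("tabtop",.062,.075,.565,.61),("tile",.021,.0275,.49,.5745)):
    m=(z>0)&(X[:,2]>lo)&(X[:,2]<hi)&(sv[:,0]>s0)&(sv[:,0]<s1)&(sv[:,1]>-.04)&(sv[:,1]<.13)
    if m.sum()>5:print(nm,m.sum(),cv2.minAreaRect(np.float32(sv[m]*1000)),np.median(sv[m],0),"z",X[m][:,2].max())
E
```

```text
t 17.5 pos [ 0.5916 -0.0409  0.1505] rpy [ 1.7972e+02 -1.1000e-01  7.8070e+01] w 0.0255 F [ 0.7 -0.6 -0.1] ff 0.0
total linear units [-0.713 -2.655  1.795] rot units [ 0.057 -0.022 -0.006]
tab 61 ((591.3040161132812, 79.15675354003906), (24.16861915588379, 10.652105331420898), 72.78475189208984) [0.59   0.0779] z 0.06480787694677148
tabtop 45 ((586.7598876953125, 79.81018829345703), (24.110729217529297, 11.642922401428223), 87.7525863647461) [0.5891 0.0797] z 0.07144275652130594
tile 665 ((538.9259643554688, 45.82508087158203), (119.3197250366211, 69.99263000488281), 87.75471496582031) [0.5362 0.0364] z 0.02748499824612116
```

The spacer stands upright mid-half at s≈0.587, v≈0.080, and the tile hasn't moved. I'll go round in front of the tile's near edge with the gripper shut.

Emit:
{"op": "drive_tool", "data": {"targets": [{"linear": [-0.1, -0.4, 0], "rotation": [0, 0, 0]}, {"linear": [-0.15, -0.6, 0], "rotation": [0, 0, 0]}, {"linear": [-0.15, -0.6, 0], "rotation": [0, 0, 0]}, {"linear": [-0.15, -0.6, 0], "rotation": [0, 0, 0]}, {"linear": [-0.16, -0.45, 0], "rotation": [0, 0, 0]}, {"linear": [0, 0, 0.3], "rotation": [0, 0, 0]}, {"linear": [0, 0, 0.5], "rotation": [0, 0, 0]}, {"linear": [0, 0, 0.5], "rotation": [0, 0, 0]}, {"linear": [0, 0, 0.4], "rotation": [0, 0, 0]}, {"linear": [0, 0, 0.1], "rotation": [0, 0, 0]}, {"linear": [0, 0, 0], "rotation": [0, 0, 0]}, {"linear": [0, 0, 0], "rotation": [0, 0, 0]}], "claw": 1}}

```text
time_s: 18.75
position: [0.4531, -0.0481, 0.0573]
tcp_rot: [180.0, 0.0, 78.1]
contact_force: [0.3, 0.8, 0.3]
grip_width: -0.0003
finger_force: 0.0
```

```bash
python3 go.py .4548 -.0483 .006 78.1
python3 - <<'E'
from cell import *
from h import *
np.set_printoptions(precision=4,suppress=True)
a=np.radians(-11.9);u=np.array([np.cos(a),np.sin(a)]);v=np.array([-u[1],u[0]])
S=snapshot("side");T=snapshot("top")
g=np.stack(np.meshgrid(np.arange(512),np.arange(384)),-1).reshape(-1,2)
for n,S in(("side",S),("top",T)):
    z=S["z_map"].reshape(-1);c,d=ray(S,g);X=c+d*z[:,None];sv=np.c_[X[:,:2]@u,X[:,:2]@v]
    m=(z>0)&(X[:,2]>.035)&(X[:,2]<.1)&(sv[:,0]>.42)&(sv[:,0]<.5)&(abs(sv[:,1]-.0465)<.035)
    Y=np.c_[sv[m],X[m][:,2]];print(n,m.sum(),"lowest",Y[Y[:,2].argsort()[:6]])
    q=Y[Y[:,2]<.09];print("low part s,v range",np.percentile(q,[2,98],0))
def C(s,c0,r0,w,h): return cv2.resize(s["img"][r0:r0+h,c0:c0+w,::-1],(400,400),interpolation=cv2.INTER_CUBIC)
E
```

```text
t 18.75 pos [ 0.4531 -0.0481  0.0573] rpy [1.7998e+02 1.0000e-02 7.8080e+01] w -0.0003 F [0.3 0.8 0.3] ff 0.0
total linear units [0.002 0.034 1.027] rot units [ 0.005  0.001 -0.005]
side 86 lowest [[0.4598 0.0398 0.0701]
 [0.4593 0.0479 0.0713]
 [0.4574 0.0404 0.0714]
 [0.4607 0.0502 0.0719]
 [0.4618 0.0525 0.0721]
 [0.4593 0.0426 0.0723]]
low part s,v range [[0.4464 0.0343 0.0713]
 [0.4683 0.0562 0.0891]]
top 0 lowest []Traceback (most recent call last):
  File "<stdin>", line 11, in <module>
    return _quantile_unchecked(
        a, q, axis, out, overwrite_input, method, keepdims, weights)
    return _ureduce(a,
                    func=_quantile_ureduce_func,
    ...<5 lines>...
                    overwrite_input=overwrite_input,
                    method=method)
    r = func(a, **kwargs)
    result = _quantile(arr,
                       quantiles=q,
    ...<2 lines>...
                       out=out,
                       weights=wgt)
    slices_having_nans = np.isnan(arr[-1, ...])
                                  ~~~^^^^^^^^^
IndexError: index -1 is out of bounds for axis 0 with size 0
```

Emit:
{"op": "drive_tool", "data": {"targets": [{"linear": [0, 0.03, 0.2], "rotation": [0, 0, 0]}, {"linear": [0, 0, 0.3], "rotation": [0, 0, 0]}, {"linear": [0, 0, 0.2], "rotation": [0, 0, 0]}, {"linear": [0, 0, 0.15], "rotation": [0, 0, 0]}, {"linear": [0, 0, 0.1], "rotation": [0, 0, 0]}, {"linear": [0, 0, 0.05], "rotation": [0, 0, 0]}, {"linear": [0, 0, 0.04], "rotation": [0, 0, 0]}, {"linear": [0, 0, 0], "rotation": [0, 0, 0]}, {"linear": [0, 0, 0], "rotation": [0, 0, 0]}]}}

```text
time_s: 19.75
position: [0.4544, -0.0482, 0.0049]
tcp_rot: [180.0, -0.0, 78.1]
contact_force: [-0.7, 0.5, 0.3]
grip_width: -0.0001
finger_force: 0.0
```

```bash
python3 go.py .4548 -.0483 .004 78.1
python3 - <<'E'
from cell import *
from h import *
S=snapshot("side")
def C(s,c0,r0,w,h): return cv2.resize(s["img"][r0:r0+h,c0:c0+w,::-1],(600,600),interpolation=cv2.INTER_CUBIC)
cv2.imwrite("pics/m5.png",cv2.convertScaleAbs(C(S,195,130,90,90),alpha=1.4))
E
```

```text
t 19.75 pos [ 0.4544 -0.0482  0.0049] rpy [ 1.7998e+02 -1.0000e-02  7.8090e+01] w -0.0001 F [-0.7  0.5  0.3] ff 0.0
total linear units [-0.     0.008  0.019] rot units [ 0.003 -0.001 -0.002]
```

View pics/m5.png

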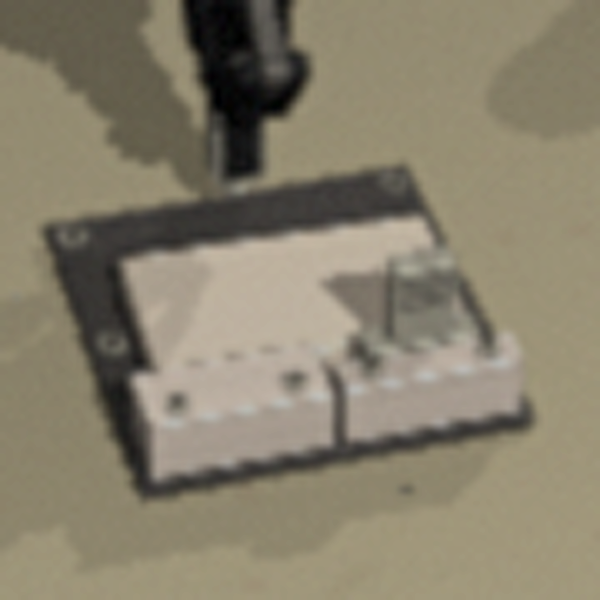

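The spacer stands upright at (425,295) behind the tile, and the fingertip at (240,185) lines up with the middle of the near edge. I'll push along tool +y.

Emit:
{"op": "drive_tool", "data": {"targets": [{"linear": [0, 0.15, 0], "rotation": [0, 0, 0]}, {"linear": [0, 0.2, 0], "rotation": [0, 0, 0]}, {"linear": [0, 0.15, 0], "rotation": [0, 0, 0]}, {"linear": [0, 0.06, 0], "rotation": [0, 0, 0]}, {"linear": [0, 0.04, 0], "rotation": [0, 0, 0]}, {"linear": [0, 0.02, 0], "rotation": [0, 0, 0]}, {"linear": [0, 0, 0], "rotation": [0, 0, 0]}]}}

```text
time_s: 20.5
position: [0.4845, -0.0547, 0.0047]
tcp_rot: [-180.0, 0.0, 78.1]
contact_force: [0.8, 0.8, 0.2]
grip_width: 0.0002
finger_force: 0.0
```

Emit:
{"op": "drive_tool", "data": {"targets": [{"linear": [0, 0.02, 0], "rotation": [0, 0, 0]}, {"linear": [0, 0.02, 0], "rotation": [0, 0, 0]}, {"linear": [0, 0.02, 0], "rotation": [0, 0, 0]}, {"linear": [0, 0.02, 0], "rotation": [0, 0, 0]}, {"linear": [0, 0.02, 0], "rotation": [0, 0, 0]}, {"linear": [0, 0, 0], "rotation": [0, 0, 0]}]}}

```text
time_s: 21.1
position: [0.4896, -0.0557, 0.0048]
tcp_rot: [180.0, 0.0, 78.1]
contact_force: [0.0, 0.3, 0.9]
grip_width: 0.0001
finger_force: 0.0
```

Emit:
{"op": "drive_tool", "data": {"targets": [{"linear": [0, 0.02, 0], "rotation": [0, 0, 0]}, {"linear": [0, 0.02, 0], "rotation": [0, 0, 0]}, {"linear": [0, 0.02, 0], "rotation": [0, 0, 0]}, {"linear": [0, 0, 0], "rotation": [0, 0, 0]}]}}

```text
time_s: 21.5
position: [0.4918, -0.0561, 0.0045]
tcp_rot: [-179.9, 0.0, 78.1]
contact_force: [-3.6, 0.9, 1.1]
grip_width: 0.0001
finger_force: 1.9
```

Emit:
{"op": "drive_tool", "data": {"targets": [{"linear": [0, 0.02, 0], "rotation": [0, 0, 0]}, {"linear": [0, 0, 0], "rotation": [0, 0, 0]}, {"linear": [0, 0, 0], "rotation": [0, 0, 0]}]}}

```text
time_s: 21.8
position: [0.4934, -0.0565, 0.0047]
tcp_rot: [180.0, 0.0, 78.1]
contact_force: [-2.5, 0.3, -1.6]
grip_width: -0.0004
finger_force: 0.9
```

Emit:
{"op": "drive_tool", "data": {"targets": [{"linear": [0, 0.02, 0], "rotation": [0, 0, 0]}, {"linear": [0, 0.02, 0], "rotation": [0, 0, 0]}, {"linear": [0, 0, 0], "rotation": [0, 0, 0]}, {"linear": [0, 0, 0], "rotation": [0, 0, 0]}]}}

```text
time_s: 22.2
position: [0.4955, -0.0569, 0.0047]
tcp_rot: [180.0, 0.0, 78.1]
contact_force: [-1.0, 0.3, -0.3]
grip_width: -0.0001
finger_force: 0.8
```

Emit:
{"op": "drive_tool", "data": {"targets": [{"linear": [0, 0.02, 0], "rotation": [0, 0, 0]}, {"linear": [0, 0.02, 0], "rotation": [0, 0, 0]}, {"linear": [0, 0, 0], "rotation": [0, 0, 0]}, {"linear": [0, 0, 0], "rotation": [0, 0, 0]}]}}

```text
time_s: 22.6
position: [0.4966, -0.0572, 0.0046]
tcp_rot: [-179.9, -0.0, 78.1]
contact_force: [-5.4, 0.3, 2.3]
grip_width: -0.0002
finger_force: 3.1
```

```bash
cat > chk.py <<'E'
from cell import *
from h import *
np.set_printoptions(precision=4,suppress=True)
a=np.radians(-11.9);u=np.array([np.cos(a),np.sin(a)]);v=np.array([-u[1],u[0]])
st=read_state();p=st["position"];print(st["time_s"],"tcp s,v",p[:2]@u,p[:2]@v,"F",st["contact_force"],"F.u",st["contact_force"][:2]@u)
g=np.stack(np.meshgrid(np.arange(512),np.arange(384)),-1).reshape(-1,2)
for n in("side","top"):
    S=snapshot(n);z=S["z_map"].reshape(-1);c,d=ray(S,g);X=c+d*z[:,None];sv=np.c_[X[:,:2]@u,X[:,:2]@v]
    for nm,lo,hi,s0,s1 in(("tabtop",.06,.075,.57,.61),("tab",.045,.06,.57,.61),("tile",.0215,.0265,.49,.579)):
        m=(z>0)&(X[:,2]>lo)&(X[:,2]<hi)&(sv[:,0]>s0)&(sv[:,0]<s1)&(sv[:,1]>-.04)&(sv[:,1]<.13)
        if m.sum()>5:print(n,nm,m.sum(),cv2.minAreaRect(np.float32(sv[m]*1000)),np.median(sv[m],0))
    if n=="side":
        m=(z>0)&(X[:,2]>.0215)&(X[:,2]<.0265)
        for k in np.arange(-.01,.1,.02):
            w=m&(abs(sv[:,1]-k)<.008)&(sv[:,0]>.49)&(sv[:,0]<.579);print("  near edge v%.2f s"%k,np.percentile(sv[w,0],[1,3]))
E
python3 chk.py
```

```text
22.6 tcp s,v 0.4976903051486874 0.0464208100156663 F [-5.416   0.2927  2.3057] F.u -5.359953205392826
side tabtop 52 ((588.9459838867188, 80.0552978515625), (11.095216751098633, 23.054147720336914), 0.7121841311454773) [0.5916 0.0802]
side tab 51 ((591.7924194335938, 78.47531127929688), (25.15843963623047, 13.834765434265137), 62.991119384765625) [0.5918 0.0788]
side tile 597 ((535.981689453125, 47.07432174682617), (123.40200805664062, 81.55303192138672), 81.44568634033203) [0.5388 0.0374]
  near edge v-0.01 s [0.5114 0.5116]
  near edge v0.01 s [0.5098 0.5107]
  near edge v0.03 s [0.5038 0.5091]
  near edge v0.05 s [0.5058 0.5097]
  near edge v0.07 s [0.5116 0.5121]
  near edge v0.09 s [0.5109 0.511 ]
```

The tile is now square, with its near edge at s≈0.511 all along, as expected when flush, and the spacer has moved back to s≈0.589. A little more push confirms the stop.

Emit:
{"op": "drive_tool", "data": {"targets": [{"linear": [0, 0.01, 0], "rotation": [0, 0, 0]}, {"linear": [0, 0, 0], "rotation": [0, 0, 0]}, {"linear": [0, 0, 0], "rotation": [0, 0, 0]}]}}

```text
time_s: 23.0
position: [0.4967, -0.0572, 0.0045]
tcp_rot: [-179.9, -0.0, 78.1]
contact_force: [-7.3, 0.7, 4.6]
grip_width: 0.0
finger_force: 4.2
```

Emit:
{"op": "drive_tool", "data": {"targets": [{"linear": [0, 0.02, 0], "rotation": [0, 0, 0]}, {"linear": [0, 0, 0], "rotation": [0, 0, 0]}, {"linear": [0, 0, 0], "rotation": [0, 0, 0]}]}}

```text
time_s: 23.3
position: [0.4968, -0.0573, 0.0044]
tcp_rot: [-179.8, -0.0, 78.1]
contact_force: [-10.8, 1.4, 8.1]
grip_width: 0.0002
finger_force: 6.7
```

```bash
python3 chk.py
python3 - <<'E'
from cell import *
from h import *
S=snapshot("side")
T=snapshot("top")
def C(s,c0,r0,w,h): return cv2.resize(s["img"][r0:r0+h,c0:c0+w,::-1],(400,400),interpolation=cv2.INTER_CUBIC)
cv2.imwrite("pics/m6.png",cv2.convertScaleAbs(np.hstack([C(T,215,165,80,80),C(S,205,140,70,70)]),alpha=1.3))
E
```

```text
23.3 tcp s,v 0.4979310338375567 0.046421803579754096 F [-10.7621   1.4419   8.0995] F.u -10.828114152052658
side tabtop 52 ((589.017333984375, 80.37574768066406), (13.101187705993652, 24.040664672851562), 3.1117231845855713) [0.5915 0.0803]
side tab 49 ((591.89794921875, 78.9826889038086), (24.660400390625, 12.68222427368164), 68.03670501708984) [0.5917 0.0796]
side tile 579 ((536.9732055664062, 46.612796783447266), (119.28996276855469, 82.05322265625), 86.8634033203125) [0.5385 0.0366]
  near edge v-0.01 s [0.5102 0.5115]
  near edge v0.01 s [0.5096 0.5119]
  near edge v0.03 s [0.5027 0.5088]
  near edge v0.05 s [0.5076 0.5109]
  near edge v0.07 s [0.5101 0.5147]
  near edge v0.09 s [0.5104 0.5105]
```

View pics/m6.png

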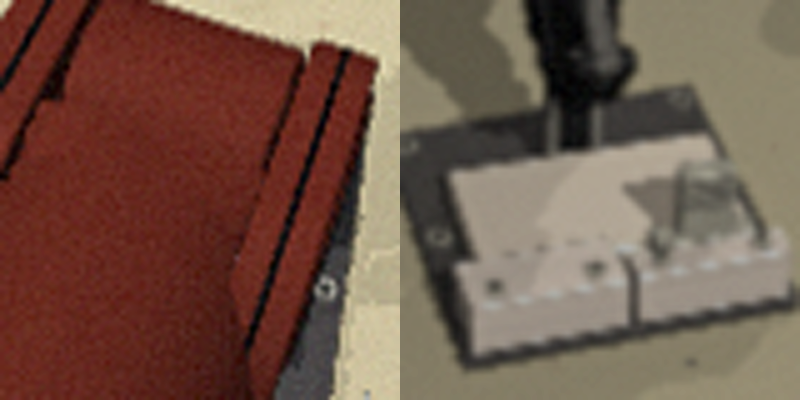

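The tile is hard against the stop: the TCP stopped moving while the force climbed to 11 N. The side view shows the tile square on and the spacer upright at (705,200). I'll ease to a few newtons.

Emit:
{"op": "drive_tool", "data": {"targets": [{"linear": [0, -0.015, 0], "rotation": [0, 0, 0]}, {"linear": [0, 0, 0], "rotation": [0, 0, 0]}, {"linear": [0, 0, 0], "rotation": [0, 0, 0]}, {"linear": [0, 0, 0], "rotation": [0, 0, 0]}, {"linear": [0, 0, 0], "rotation": [0, 0, 0]}]}}

```text
time_s: 24.0
position: [0.4967, -0.0572, 0.0045]
tcp_rot: [-179.8, -0.0, 78.1]
contact_force: [-8.0, 1.0, 5.0]
grip_width: -0.0002
finger_force: 4.8
```

Emit:
{"op": "drive_tool", "data": {"targets": [{"linear": [0, -0.01, -0.01], "rotation": [0, 0, 0]}, {"linear": [0, 0, 0], "rotation": [0, 0, 0]}, {"linear": [0, 0, 0], "rotation": [0, 0, 0]}, {"linear": [0, 0, 0], "rotation": [0, 0, 0]}]}}

```text
time_s: 24.4
position: [0.497, -0.0575, 0.005]
tcp_rot: [-179.9, 0.0, 78.1]
contact_force: [-4.6, 0.1, -1.2]
grip_width: -0.0003
finger_force: 2.3
```

```bash
python3 chk.py
```

```text
24.4 tcp s,v 0.4981481775986728 0.046236019854316565 F [-4.584   0.1372 -1.1897] F.u -4.513747004320162
side tabtop 50 ((589.0299072265625, 80.26162719726562), (12.367165565490723, 23.216781616210938), 0.025557851418852806) [0.591  0.0797]
side tab 52 ((591.2623901367188, 79.46070098876953), (24.40589714050293, 10.694355010986328), 72.02632904052734) [0.592  0.0792]
side tile 567 ((537.4462890625, 45.7203483581543), (119.61222839355469, 81.64759063720703), 87.72126007080078) [0.5383 0.036 ]
  near edge v-0.01 s [0.5112 0.512 ]
  near edge v0.01 s [0.5111 0.5116]
  near edge v0.03 s [0.5024 0.5087]
  near edge v0.05 s [0.5083 0.5094]
  near edge v0.07 s [0.5117 0.5125]
  near edge v0.09 s [0.5109 0.5117]
```

Still flush, now pressed with about 4.5 N. I'll hand it in.

```bash
python3 -c "
from cell import *
print(job_done())"
```

```text
the job is handed in; nothing more can be done
None
```

I handed the job in at about 24 s: the spacer stands upright midway along the wide gap, and the tile measures flush against the bare half and the spacer, held there with about 4.5 N. My first grasp closed on air above the tab because the reported tool height was about 30 mm off; it disturbed nothing and the second grasp held.

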